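# Get the tape measure out from behind the bottles

## Task

The tape measure on the white board is boxed in by two bottles: first stand both bottles upright on the grey side panel, then fetch the tape measure and stand it upright in the middle of the white outline on the brown panel, lengthwise in it. Then put each bottle back, upright, in the middle of the coaster it came from (note which stood on red and which on green). Do not knock anything over, and leave the bowl, the tin and the small black corner block where they are.

Things in the scene. Friction and masses are not known exactly. Their poses are not given: they have to be found in the camera images.
- glue_bottle: White round glue bottle with a thin red nozzle, standing upright on one of the two coasters. Body 52 mm diameter and straight from the bottom to 100 mm up (grip it there), nozzle tip 140 mm up; 0.17 to 0.33 kg. Origin: centre of its underside; z up.
- primer_bottle: Amber round primer bottle with a paper label and a black cap, standing upright on the other coaster. Body 52 mm diameter and straight from the bottom to 100 mm up (grip it there), cap top 140 mm up; 0.17 to 0.33 kg. Origin: centre of its underside; z up.
- tape: Yellow tape measure, upright on the white board between and a little behind the bottles: 75 mm long (x), 40 mm thick (y; grip these flat sides, each with a silver disc), 62 mm high with a rounded top; about 0.2 kg. Fingers fit beside it only with the bottles gone. Origin: centre of its underside; x along its length, z up. Either way round will do.
- coaster_red: Red coaster disc, 68 mm diameter, 3 mm thick, fixed on the white board. Origin: centre of its underside (its top is 3 mm above).
- coaster_green: Green coaster disc, 68 mm diameter, 3 mm thick, fixed on the white board. Origin: centre of its underside (its top is 3 mm above). The two coasters are 116 mm apart, left and right (either way round); which bottle stands on which changes.
- side_panel: Grey flat panel lying fixed on the bench, the side area: 220 mm (x) by 130 mm (y), 8 mm thick; it lies on the left or on the right. Origin: centre of its underside (top 8 mm above). Room for both bottles side by side along x.
- brown_panel: Dark brown flat panel lying fixed on the bench, 140 mm (x) by 100 mm (y), 8 mm thick, on the other side from the grey one. A thin white rectangle drawn round its middle measures 95 mm (x) by 60 mm (y) inside: the place for the tape. Origin: centre of its underside (top 8 mm above).
- screw_bowl: Bystander: loose white bowl of screws, 90 mm diameter, 42 mm high, on the bench near the robot. Origin: centre of its underside.
- tin: Bystander: loose round tin with a pale lid and a blue label, 56 mm diameter, 60 mm high, on the bench. Origin: centre of its underside.
- corner_block: Bystander: loose black plastic corner block, 30 by 30 mm, 20 mm high, on the white board, in front of the tape, between the bottles. The white board is 155 mm deep, 210 mm wide, 6 mm thick, with a low strip 24 mm high along its far edge. Origin: centre of its underside.
Not all that is in view belongs to the job. Of the things like the primer_bottle, leave any that is blue; of the rest the smaller one is meant.

How it is judged:
By the outcome, as a careful person would: the job done as asked, in the order asked, and still so for the second after the job is handed in, with the robot touching nothing.
It also fails if it takes over 115 s, if anything falls off the work surface, if the arm or the gripper's body presses on something with over 40 N, if the wrist force passes 120 N, or if a joint passes its speed limit or range.

## Robot

A 6-joint arm with a two-finger parallel gripper is mounted at the origin on the work surface. World frame = base frame: x ahead of the robot, y to its left, z up, the work surface at z = 0. Lengths are in mm, angles in rad, forces in N, time in s.
With the tool pointing down it reaches from about 275 to 1000 mm from the base axis. Payload 8.4 kg.
Tool frame: the origin (TCP) lies at the very end of the fingers, on their centre line; the grasp point (between the pads) lies 19 mm behind it; z points along the fingers, y is the line along which they close (so a half turn about z gives the same grasp; the last joint's range is limited). The gripper opens to 85 mm and grips with 20 to 120 N. Pads are 22 mm wide; open, the fingers measure 114 mm over their backs; the gripper's body (76 mm by 85 mm) begins 54 mm behind the grasp point. The pads swing forward as they close: fully open they stand 13 mm farther back than shut.
Start: joints at [-0.002, 0.353, 1.633, -0, 1.155, -0.002], TCP at [625.002, -0, 231.281] pointing down, gripper open.
Joint ranges: [-2.63, 2.63], [-0.92, 2.1], [0.06, 2.66], [-1.3, 4.44], [0, 2.69], [-3.02, 3.02]. Speed limits (rad/s): [2.22, 2.22, 2.79, 3.14, 3.14, 3.14].

## Interface

Orientations are given as [roll, pitch, yaw] about the fixed x, y, z axes, in that order (R = Rz(yaw) Ry(pitch) Rx(roll)).
In Python, from rig import sensors, grab_frame, camera_params, order gives the robot as it stands. The module is installed in compiled form; this text tells all that it offers.
- The arm moves only by the tool move_arm, never from a script. Its argument "motion" is a list of rows, each a list of 7 numbers: the turn, a rotation vector about the tool's x, y, z in fractions of the full range, 1 being pi/2 rad, then the shift along the tool's x, y, z in shares of 0.8 m (1.0 is 0.8 m), then the finger opening in m, from 0 to 0.0854. A call has 1 to 8 rows; each row is the pose to reach, as a shift and turn from the pose commanded when the call began, along the tool's axes at that moment; what a row does not reach only later rows make up. A row lasts 1/8 s, in which the tool goes at most 62.5 mm and 10.7 degrees, less where a joint would pass 70% of its speed; a pose out of reach is approached as far as the arm can. A shift or turn number past 1, either way, is cut back to 1. A call with a gripper value outside its range is refused whole. The fingers move at their own pace and stop on an object; "grip_force" is the grip in N (left out, the last holds). Time passes only in rows, so rows that repeat a pose let the fingers close. It gives the time, the measured TCP pose, the force, the opening and the grip force at its end, in the units of the state.
- sensors.sense(): the state, without advancing time (a new reading comes with each control period).
- grab_frame(name): name is "scene" or "side" or "wrist"; returns (picture, depth): 384x512x3 uint8, red, green, blue; 384x512 float32, mm along the optical axis (not along the pixel's ray), 0 where there is no reading.
- camera_params(name): a dict with "camera_matrix" (3x3 intrinsics, pixels), "k1" (the pictures are not rectified: a ray, as slopes to the right and down, at radius r is drawn at 1 + k1 r^2 times it, then the intrinsics apply), "world_from_camera" (4x4, takes a point from camera to world coordinates). Camera axes: x right, y down, z forward; pixel columns grow to the right and rows downward; lengths in mm; the calibration is good to about 2 mm. A picture is of the moment at which its call begins: read the wrist's pose just before it. camera_params takes no time and is no camera call; for the wrist camera it gives the pose at the moment of the call.
- order.sign_off(): hands the job in; it is judged then, once.
The state is a dict: "clock": time; "qpos": joint angles; "qvel": joint speeds; "joint_efforts": joint torques, N m; "eef_pos": TCP position; "tcp_rot": TCP orientation; "contact_force": force on the tool from outside, world axes, zero at the start; "wrist_torque": the same for the moment, N m; "opening": opening from 0.0 (shut) to 1.0 (fully open); "grasp_force": force on a finger pad.
Only numpy, scipy, OpenCV 4.12 (cv2) and the standard library are available. Lean on these libraries where they do the work, as an engineer would, in place of code of your own. Each camera call takes 0.05 s, during which the arm holds its last target. There are 200 camera calls.

## Working session

There is one attempt and no reset: what is moved stays moved. The work goes in short steps, Python scripts to look and compute and a tool call to move; the robot and the scene stay as the last step left them, time stands still between calls to the robot, and variables do not carry over. Pictures are saved under pics/ and viewed, at most 14 in all, crops included, and the job is handed in when it is done.

Besides the shell and the picture viewer there is one more tool, called by a JSON object that holds its "name" and its "arguments". move_arm: Moves the arm, as the interface text tells. Its arguments: {"type":"object","properties":{"motion":{"type":"array","items":{"type":"array","items":{"type":"number"}}},"grip_force":{"type":"number"}},"required":["motion"]}

```bash
mkdir -p pics; cat > h.py <<'E'
import numpy as np, cv2
from rig import sensors, grab_frame, camera_params, order
def save(name,fn):
    p=camera_params(name); im,d=grab_frame(name); cv2.imwrite(f'pics/{fn}.png',im[:,:,::-1]); np.savez(f'pics/{fn}.npz',im=im,d=d,K=p['camera_matrix'],k1=p['k1'],T=p['world_from_camera'])
    return im,d
def load(fn): return np.load(f'pics/{fn}.npz')
def ray(z,u,v):
    K=z['K'];T=z['T']
    p=cv2.undistortPoints(np.array([[[u,v]]],float),K,np.array([float(z['k1']),0,0,0]))[0,0]
    return T[:3,3],T[:3,:3]@np.array([p[0],p[1],1])
def onz(z,u,v,h):
    o,r=ray(z,u,v); return (o+r*(h-o[2])/r[2]).round(1)
def atd(z,u,v):
    o,r=ray(z,u,v); return (o+r*z['d'][int(v),int(u)]).round(1)
def cloud(z):
    vv,uu=np.mgrid[0:384,0:512]
    p=cv2.undistortPoints(np.stack([uu,vv],-1).reshape(-1,1,2).astype(float),z['K'],np.array([float(z['k1']),0,0,0]))[:,0]
    P=np.c_[p,np.ones(len(p))]*z['d'].reshape(-1,1)
    return (P@z['T'][:3,:3].T+z['T'][:3,3]).reshape(384,512,3)
def circ(P):
    x,y=P[:,0],P[:,1]; s=np.linalg.lstsq(np.c_[2*x,2*y,np.ones(len(x))],x*x+y*y,rcond=None)[0]
    return s[:2].round(1),round(float(np.sqrt(s[2]+s[0]**2+s[1]**2)),1)
E
python3 - <<'E'
from h import *
for n in ['scene','side']:
    im,d=save(n,n+'0'); cv2.imwrite(f'pics/{n}0b.png',cv2.resize(im[:,:,::-1],(800,600),interpolation=cv2.INTER_CUBIC))
    print(n,load(n+'0')['T'].round(2).tolist())
print(sensors.sense())
E
```

```text
scene [[0.07, 0.82, -0.56, 1173.67], [1.0, -0.06, 0.03, -49.8], [-0.01, -0.56, -0.83, 906.39], [0.0, 0.0, 0.0, 1.0]]
side [[0.89, -0.28, 0.35, 153.27], [-0.45, -0.53, 0.72, -888.75], [-0.02, -0.8, -0.6, 747.44], [0.0, 0.0, 0.0, 1.0]]
{'clock': 0.1, 'qpos': array([-2.35376810e-03,  3.53590543e-01,  1.63402361e+00, -2.11090557e-05,
        1.15523251e+00, -2.39827468e-03]), 'qvel': array([-0.00049199, -0.00177913, -0.0020499 , -0.0010626 , -0.00106795,
        0.0013407 ]), 'joint_efforts': array([ 4.27485766e-04, -6.06356549e+01, -3.42817569e+01, -7.40920814e-05,
        3.91241178e-03, -4.99377973e-05]), 'eef_pos': array([6.24582215e+02, 2.32613559e-02, 2.30644958e+02]), 'tcp_rot': array([-3.14033860e+00,  1.62942155e-05,  1.57084938e+00]), 'contact_force': array([ 0.44984223, -0.38918418,  0.0687651 ]), 'wrist_torque': array([-0.0163841 ,  0.00980172,  0.04294007]), 'grasp_force': 0.0, 'opening': 1.0012671359220047}
```

View pics/scene0b.png

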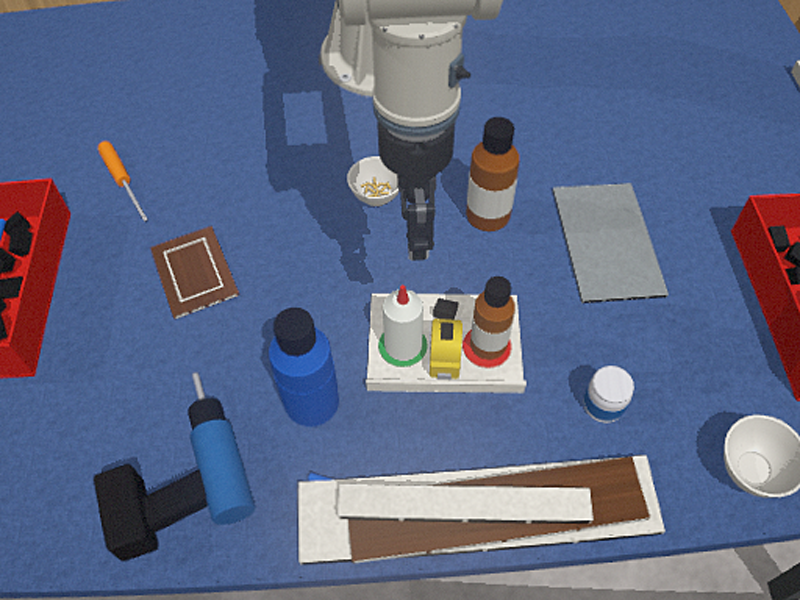

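View pics/side0b.png

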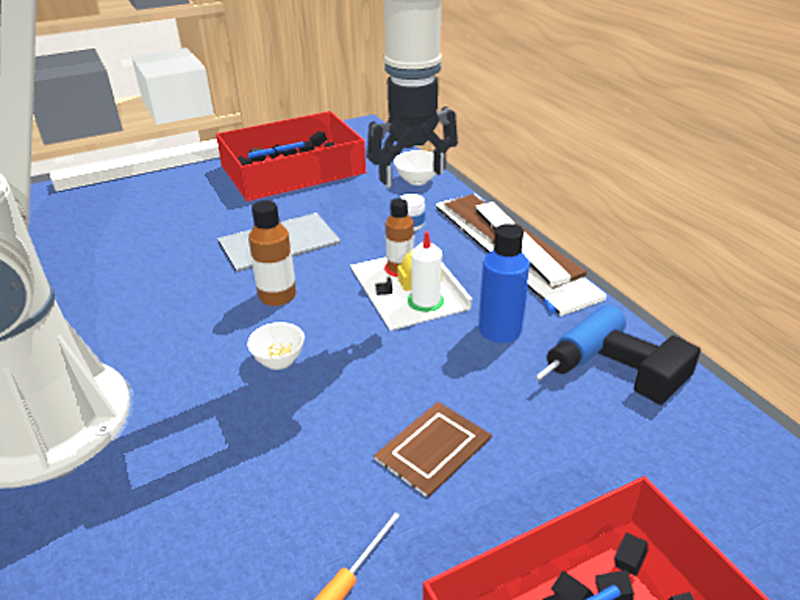

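The scene shows glue on the green coaster (403,325 of 800×600) and a small amber bottle on the red one (491,320). Three things could be taken for the primer: the large amber bottle (492,185), the blue bottle (305,370) and the small amber one (491,320). The small amber one is meant. The grey panel is at (610,242) on the +y side, and the brown one at (195,272).

```bash
cat > m.py <<'E'
from h import *
def pts(h,box,z0,z1):
    # merged scene+side points in xy box
    o=[]
    for n in h:
        C=cloud(load(n)).reshape(-1,3); m=(C[:,0]>box[0])&(C[:,0]<box[1])&(C[:,1]>box[2])&(C[:,1]<box[3])&(C[:,2]>z0)&(C[:,2]<z1)
        o.append(C[m])
    return o
E
python3 - <<'E'
from m import *
s=load('scene0'); k=.64
def S(n,u,v,h): print(n,onz(s,u*k,v*k,h))
for n,u,v in [('glue',403,325),('primer',490,320),('tapetop',446,332),('bigamber',498,130),('tin',612,385),('block',446,305)]: print(n,atd(s,u*k,v*k))
for u,v in [(403,348),(487,348)]: S('coaster~',u,v,9)
for u,v in [(553,187),(633,184),(666,296),(584,301)]: S('grey',u,v,8)
for u,v in [(163,248),(211,237),(224,290),(176,304)]: S('whiteouter',u,v,8)
for u,v in [(152,246),(222,229),(239,293),(176,318)]: S('brown',u,v,8)
for u,v in [(372,293),(519,296),(525,384),(367,384)]: S('board',u,v,6)
E
python3 - <<'E'
from m import *
im=load('scene0')['im'][170:260,225:345]; cv2.imwrite('pics/c1.png',cv2.resize(im[:,:,::-1],(800,600),interpolation=cv2.INTER_CUBIC))
E
```

```text
glue [669.2 -17.4 101.2]
primer [672.5  92.  104.6]
tapetop [665.5  38.5  71.5]
bigamber [420.2 131.6 186.9]
tin [752.8 241.7  58.4]
block [586.9  49.1  15.4]
coaster~ [648.5 -16.4   9. ]
coaster~ [657.6  98.5   9. ]
grey [369.4 245.5   8. ]
grey [371.6 377.9   8. ]
grey [591.6 371.8   8. ]
grey [590.7 248.8   8. ]
whiteouter [ 444.3 -369.5    8. ]
whiteouter [ 429.1 -296.2    8. ]
whiteouter [ 530.7 -269.7    8. ]
whiteouter [ 550.  -338.9    8. ]
brown [ 438.9 -387.4    8. ]
brown [ 414.6 -280.     8. ]
brown [ 537.8 -247.2    8. ]
brown [ 574.4 -336.6    8. ]
board [551.6 -54.2   6. ]
board [573.4 156.9   6. ]
board [715.3 142.4   6. ]
board [698.7 -68.4   6. ]
```

View pics/c1.png

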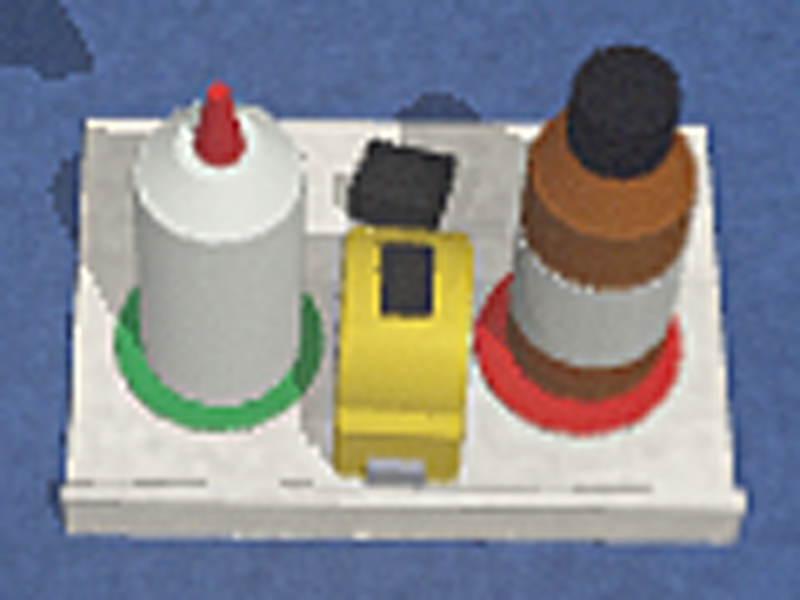

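The crop shows glue (218,250) on green, the small amber primer (600,220) on red, the tape (405,350) between them and the block (400,185) in front. Next I'll get precise fits from both cameras.

```bash
cat >> m.py <<'E'
from scipy.optimize import least_squares
def fitc(P,r): 
    c=least_squares(lambda c:np.hypot(P[:,0]-c[0],P[:,1]-c[1])-r,P[:,:2].mean(0),loss='soft_l1').x
    return c.round(1)
def hullfit(fn,mask,h):
    z=load(fn); v,u=np.nonzero(mask); return np.array([onz(z,a,b,h)[:2] for a,b in zip(u,v)],np.float32)
def near(fn,box,h):
    z=load(fn); C=cloud(z); return (C[...,0]>box[0])&(C[...,0]<box[1])&(C[...,1]>box[2])&(C[...,1]<box[3])&(C[...,2]>h-10)&(C[...,2]<h+10)
E
python3 - <<'E'
from m import *
A=['scene0','side0']
for n,b in [('glue',(620,700,-60,20)),('primer',(625,705,60,140))]:
    for P,a in zip(pts(A,b,25,95),A): print(n,a,len(P),'r=26 fit',fitc(P+0*P,26) if len(P)>20 else '')
for n,b,h,r in [('bigamber',(370,470,80,190),60,0),('tin',(700,830,180,300),40,28),('bowl',(350,560,-100,80),38,45)]:
    for P,a in zip(pts(A,b,20,h+60),A):
        if len(P)>20: print(n,a,len(P),circ(P), P.max(0),P.min(0))
for fn in A:
    z=load(fn); hsv=cv2.cvtColor(z['im'],cv2.COLOR_RGB2HSV); H,S_,V=[hsv[...,i].astype(int) for i in range(3)]
    for n,m,b in [('green',(abs(H-68)<15)&(S_>120),(590,720,-80,50)),('red',((H<6)|(H>174))&(S_>150),(600,720,40,160))]:
        P=hullfit(fn,m&near(fn,b,9),9)
        if len(P)<10: continue
        hull=cv2.convexHull(P)[:,0]; print(fn,n,len(P),'enclosing',[np.round(q,1) for q in cv2.minEnclosingCircle(P)])
    m=(S_<60)&(V>140)&near(fn,(400,590,-400,-230),8); P=hullfit(fn,m,8)
    print(fn,'outline',len(P),cv2.minAreaRect(P))
    m=(H<20)&(V<140)&near(fn,(390,600,-410,-220),8); P=hullfit(fn,m,8); print('brown',len(P),cv2.minAreaRect(P))
    m=(S_<90)&(V>60)&near(fn,(340,620,220,400),8); P=hullfit(fn,m,8); print('grey',len(P),cv2.minAreaRect(P))
    m=(abs(H-27)<6)&(S_>130)&near(fn,(590,740,0,80),62)
    C=cloud(z); m=(C[...,2]>55)&(C[...,2]<75)&(abs(H-27)<8)&near(fn,(590,740,0,80),62); P=C[m][:,:2].astype(np.float32); print('tape',len(P),cv2.minAreaRect(P) if len(P)>3 else '')
    m=(C[...,2]>22)&(C[...,2]<60)&(V>60)&(C[...,0]>590)&(C[...,0]<740)&(abs(H-27)<8)&(C[...,1]>0)&(C[...,1]<80)&(S_>130); P=C[m][:,:2].astype(np.float32); print('tapebody',len(P),cv2.minAreaRect(P) if len(P)>3 else '')
    m=(C[...,2]>18)&(C[...,2]<40)&(C[...,0]>550)&(C[...,0]<625)&(C[...,1]>15)&(C[...,1]<80)&(V<80);P=C[m]; print('block',len(P),P.mean(0),P.min(0),P.max(0)) if len(P) else 0
E
```

```text
glue scene0 493 r=26 fit [643.5 -16.2]
glue side0 298 r=26 fit [641.7 -14.5]
primer scene0 455 r=26 fit [651.5 100.7]
primer side0 251 r=26 fit [648.8 102.2]
bigamber scene0 871 (array([413.8, 133.7]), 34.4) [452.12464425 168.65245076 119.92708529] [405.80312613  97.88219614  20.0108954 ]
bigamber side0 765 (array([410.8, 133. ]), 33.3) [444.85778453 141.95917853 119.95784296] [376.15385506  94.58184609  20.07008055]
tin scene0 792 (array([755.1, 240.4]), 21.1) [780.62092896 269.09038046  65.40138266] [725.07395578 214.10637206  20.20391531]
tin side0 179 (array([750. , 238.4]), 20.1) [773.54395625 271.99896975  64.06237548] [731.80122573 212.5619034   22.37032611]
bowl scene0 179 (array([366.7, -41.6]), 33.6) [402.44736837  -3.0673711   45.41356855] [350.19128783 -82.11316608  20.07364688]
bowl side0 304 (array([354.8, -38.5]), 39.8) [399.09642787   8.39999452  45.28950355] [350.07034153 -81.30784105  20.07593097]
scene0 green 135 enclosing [array([642.6, -17.4]), np.float64(32.8)]
scene0 red 202 enclosing [array([653.3,  97.7]), np.float64(32.6)]
scene0 outline 270 ((498.0651245117
[... 792 characters left out ...]
]
side0 outline 394 ((483.8866882324219, -319.8583679199219), (144.58767700195312, 98.18017578125), 20.880130767822266)
brown 165 ((487.6369323730469, -334.14141845703125), (137.42901611328125, 77.53323364257812), 19.684507369995117)
grey 1019 ((475.6864013671875, 293.526611328125), (221.73902893066406, 164.89590454101562), 0.7961507439613342)
tape 32 ((642.3688354492188, 54.33779525756836), (50.302608489990234, 18.75090980529785), 88.04474639892578)
tapebody 113 ((629.7581176757812, 42.10198974609375), (39.863563537597656, 18.83742904663086), 80.77081298828125)
block 19 [594.58294408  36.62762036  24.86640102] [589.18240259  28.73530613  18.03819516] [601.40233187  48.89842276  28.95525748]
```

```bash
python3 - <<'E'
from h import *
im,d=save('wrist','w0'); print(load('w0')['T'].round(2).tolist(),load('w0')['K'][0,0]); cv2.imwrite('pics/w0b.png',cv2.resize(im[:,:,::-1],(800,600)))
E
```

```text
[[1.0, 0.0, -0.0, 624.07], [0.0, -0.96, -0.27, 69.71], [-0.0, 0.27, -0.96, 373.9], [0.0, 0.0, 0.0, 1.0]] 274.7210076877052
```

View pics/w0b.png

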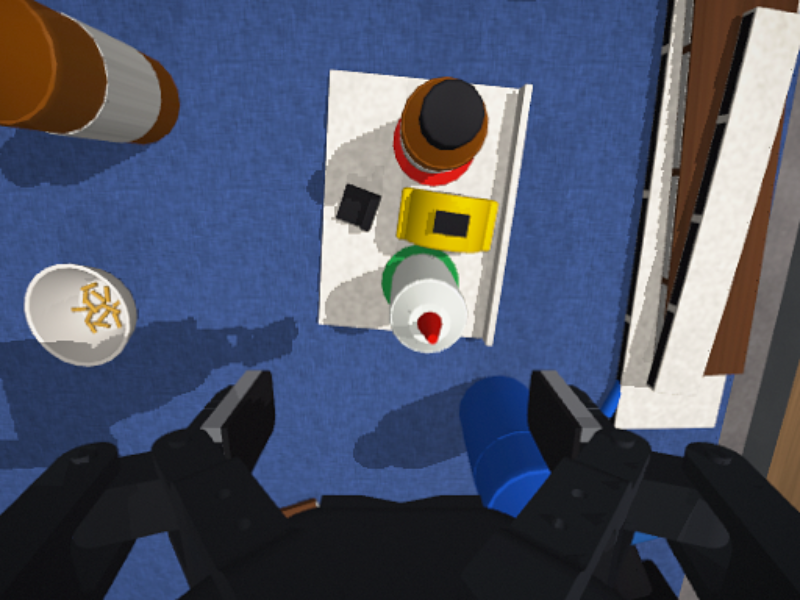

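The wrist view shows the primer cap at (452,112), the glue nozzle at (430,325), the tape at (448,222) and the block at (358,207). The blue bottle, at the lower right (500,430), stays clear of the glue.

```bash
python3 - <<'E'
from m import *
z=load('w0');k=.64
print('primer cap',onz(z,452*k,112*k,149),'nozzle',onz(z,430*k,316*k,149))
A=['scene0','side0','w0']
for n,b in [('glue',(620,680,-60,20)),('primer',(625,690,60,140))]:
    P=pts(A,b,25,95)
    for Q in P: print(n,len(Q),fitc(Q,26))
for P,a in zip(pts(A,(560,850,-250,-60),30,300),A): print('blue',len(P),P.min(0).round(),P.max(0).round())
for P,a in zip(pts(A,(350,470,80,190),30,300),A): print('bigamber',len(P),P.min(0).round(),P.max(0).round())
for p in [(404,190),(496,201),(492,248),(398,236)]: print('tape',onz(z,p[0]*k,p[1]*k,50))
print('block',onz(z,358*k,205*k,26))
hsv=cv2.cvtColor(z['im'],cv2.COLOR_RGB2HSV); H,S_,V=[hsv[...,i].astype(int) for i in range(3)]; C=cloud(z)
m=(abs(H-27)<8)&(S_>130)&(C[...,2]>58)&(C[...,0]>600)&(C[...,0]<720)&(C[...,1]>0)&(C[...,1]<80);print('tape',cv2.minAreaRect(C[m][:,:2].astype(np.float32)))
for n,m,b in [('green',(abs(H-68)<15)&(S_>120),(590,720,-80,50)),('red',((H<6)|(H>174))&(S_>150),(600,720,40,160))]:
    P=hullfit('w0',m&near('w0',b,9),9); print(n,np.round(P.min(0)),np.round(P.max(0)),cv2.minEnclosingCircle(P))
E
```

```text
primer cap [648.7 102.2 149. ] nozzle [639.9  -1.9 149. ]
glue 452 [643.3 -16.5]
glue 291 [641.5 -14.5]
glue 396 [641.5 -15.8]
primer 455 [651.5 100.7]
primer 251 [648.8 102.2]
primer 214 [654.6  85.9]
blue 2862 [ 689. -250.   30.] [850. -97. 203.]
blue 1861 [ 677. -250.   30.] [850. -63. 202.]
blue 3375 [ 678. -249.   30.] [850. -60. 158.]
bigamber 1669 [388.  98.  30.] [452. 169. 193.]
bigamber 1305 [376.  95.  30.] [445. 154. 190.]
bigamber 7240 [402.  99.  30.] [447. 167. 154.]
tape [626.   63.2  50. ]
tape [693.8  55.5  50. ]
tape [692.8  20.7  50. ]
tape [621.5  29.6  50. ]
block [589.6  51.2  26. ]
tape ((651.4637451171875, 42.84516143798828), (41.69147491455078, 64.409423828125), 78.47146606445312)
green [607. -33.] [672.  17.] ((639.6339111328125, -15.227272033691406), 33.04835891723633)
red [618.  67.] [680. 117.] ((649.7296752929688, 98.78961944580078), 33.08177185058594)
```

Careful with the scale: shifts go in shares of 0.8 m and turns go in shares of pi/2 rad. That gives: 0.15 m is 0.1875, 0.101 m is 0.1263.

{"name": "move_arm", "arguments": {"motion": [[0,0,0,0.0625,0.015,0,0.085],[0,0,0,0.1263,0.0313,0,0.085],[0,0,0,0.1263,0.0313,0.05,0.085],[0,0,0,0.1263,0.0313,0.1,0.085],[0,0,0,0.1263,0.0313,0.1438,0.085],[0,0,0,0.1263,0.0313,0.175,0.085],[0,0,0,0.1263,0.0313,0.1875,0.085],[0,0,0,0.1263,0.0313,0.1875,0.085]], "grip_force": 40}}

```text
clock: 1.15
eef_pos: [649.8, 101.0, 80.9]
tcp_rot: [-3.141, 0.0, 1.571]
contact_force: [-0.4, 0.7, -0.1]
opening: 0.997
grasp_force: 0.0
```

{"name": "move_arm", "arguments": {"motion": [[0,0,0,0,0,0,0.07],[0,0,0,0,0,0,0.06],[0,0,0,0,0,0,0.04],[0,0,0,0,0,0,0.04],[0,0,0,0,0,0,0.04],[0,0,0,0,0,0,0.04]], "grip_force": 40}}

```text
clock: 1.9
eef_pos: [650.4, 101.1, 82.4]
tcp_rot: [3.14, -0.0, 1.571]
contact_force: [-1.5, 0.5, 4.9]
opening: 0.592
grasp_force: 40.9
```

Converted, 0.15 m is 0.1875, 0.13 m is 0.1625.

{"name": "move_arm", "arguments": {"motion": [[0,0,0,0,0,-0.025,0.04],[0,0,0,0,0,-0.0625,0.04],[0,0,0,0,0,-0.1,0.04],[0,0,0,0.025,-0.0125,-0.1,0.04],[0,0,0,0.0625,-0.035,-0.1,0.04],[0,0,0,0.1125,-0.0625,-0.1,0.04],[0,0,0,0.1625,-0.09,-0.1,0.04],[0,0,0,0.1875,-0.1038,-0.1,0.04]], "grip_force": 40}}

```text
clock: 2.9
eef_pos: [564.6, 253.2, 160.7]
tcp_rot: [-3.14, 0.0, 1.573]
contact_force: [0.3, -0.1, -3.2]
opening: 0.595
grasp_force: 43.0
```

```bash
python3 - <<'E'
from h import *
im,d=save('side','s1'); cv2.imwrite('pics/s1b.png',cv2.resize(im[60:260,100:367][:,:,::-1],(800,600)))
E
```

```text
(no output)
```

View pics/s1b.png

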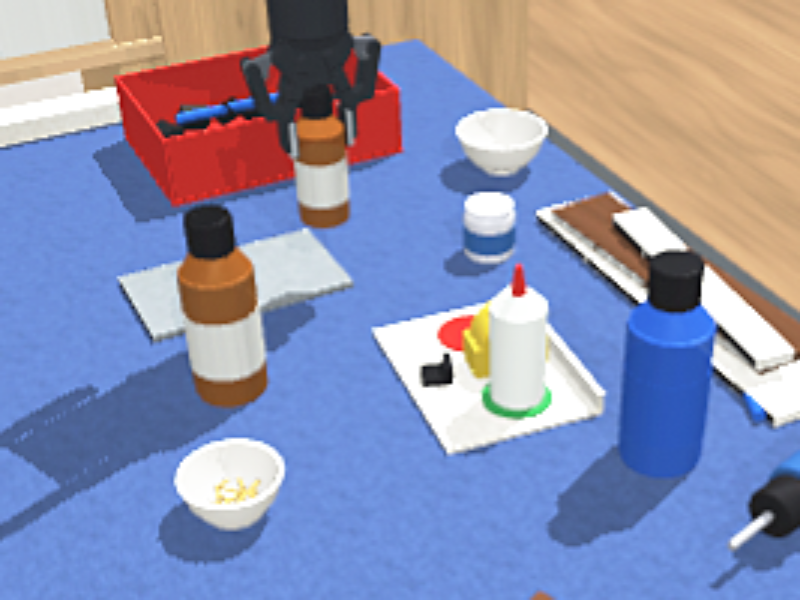

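The primer is held upright at (322,160), and nothing else has been disturbed. Now to set it down on the grey panel.

Converted, 0.081 m is 0.1013, 0.08 m is 0.1.

{"name": "move_arm", "arguments": {"motion": [[0,0,0,0.0375,-0.02,0,0.04],[0,0,0,0.0738,-0.04,0,0.04],[0,0,0,0.0738,-0.04,0.0375,0.04],[0,0,0,0.0738,-0.04,0.0688,0.04],[0,0,0,0.0738,-0.04,0.0875,0.04],[0,0,0,0.0738,-0.04,0.0963,0.04],[0,0,0,0.0738,-0.04,0.1,0.04],[0,0,0,0.0738,-0.04,0.1013,0.04]], "grip_force": 40}}

```text
clock: 3.95
eef_pos: [535.3, 310.2, 81.5]
tcp_rot: [3.141, -0.0, 1.57]
contact_force: [-3.3, -2.2, 9.9]
opening: 0.593
grasp_force: 44.0
```

Converted, -0.12 m is -0.15, -0.08 m is -0.1.

{"name": "move_arm", "arguments": {"motion": [[0,0,0,0,0,0,0.055],[0,0,0,0,0,0,0.065],[0,0,0,0,0,0,0.085],[0,0,0,0,0,0,0.085],[0,0,0,0,0,0,0.085],[0,0,0,0,0,-0.0375,0.085],[0,0,0,0,0,-0.1,0.085],[0,0,0,0,0,-0.15,0.085]], "grip_force": 40}}

```text
clock: 4.95
eef_pos: [535.2, 310.1, 202.0]
tcp_rot: [3.141, -0.0, 1.571]
contact_force: [0.1, 0.1, -0.1]
opening: 0.996
grasp_force: 0.0
```

Converted, -0.3255 m is -0.4069, 0.107 m is 0.1338.

{"name": "move_arm", "arguments": {"motion": [[0,0,0,-0.0375,0.0125,0,0.085],[0,0,0,-0.1,0.0325,0,0.085],[0,0,0,-0.1625,0.0538,0,0.085],[0,0,0,-0.225,0.0738,0,0.085],[0,0,0,-0.2875,0.095,0,0.085],[0,0,0,-0.35,0.115,0,0.085],[0,0,0,-0.3875,0.1275,0,0.085],[0,0,0,-0.4069,0.1338,0,0.085]]}}

```text
clock: 5.95
eef_pos: [642.3, -17.1, 200.2]
tcp_rot: [-3.142, 0.0, 1.569]
contact_force: [-0.2, 0.3, 0.4]
opening: 0.997
grasp_force: 0.0
```

Converted, 0.119 m is 0.1488, 0.11 m is 0.1375.

{"name": "move_arm", "arguments": {"motion": [[0,0,0,0,0,0.0375,0.085],[0,0,0,0,0,0.075,0.085],[0,0,0,0,0,0.1125,0.085],[0,0,0,0,0,0.1375,0.085],[0,0,0,0,0,0.1488,0.085],[0,0,0,0,0,0.1488,0.06],[0,0,0,0,0,0.1488,0.04],[0,0,0,0,0,0.1488,0.04]], "grip_force": 40}}

```text
clock: 6.95
eef_pos: [642.7, -15.5, 82.6]
tcp_rot: [3.14, 0.0, 1.571]
contact_force: [-1.1, -0.0, 4.2]
opening: 0.592
grasp_force: 41.9
```

{"name": "move_arm", "arguments": {"motion": [[0,0,0,0,0,0,0.04],[0,0,0,0,0,0,0.04],[0,0,0,0,0,0,0.04]], "grip_force": 40}}

```text
clock: 7.32
eef_pos: [642.7, -15.5, 82.6]
tcp_rot: [3.14, -0.0, 1.571]
contact_force: [-0.9, 0.2, 6.7]
opening: 0.594
grasp_force: 42.1
```

Converted, 0.17 m is 0.2125, 0.125 m is 0.1563.

{"name": "move_arm", "arguments": {"motion": [[0,0,0,0,0,-0.025,0.04],[0,0,0,0,0,-0.075,0.04],[0,0,0,0,0,-0.125,0.04],[0,0,0,0.0125,-0.0063,-0.15,0.04],[0,0,0,0.05,-0.025,-0.15,0.04],[0,0,0,0.1,-0.0563,-0.15,0.04],[0,0,0,0.1563,-0.0875,-0.15,0.04],[0,0,0,0.2125,-0.1188,-0.15,0.04]]}}

```text
clock: 8.32
eef_pos: [545.2, 156.0, 201.1]
tcp_rot: [-3.141, -0.0, 1.57]
contact_force: [0.3, 0.5, -1.6]
opening: 0.596
grasp_force: 42.4
```

Converted, 0.1555 m is 0.1944, 0.145 m is 0.1813.

{"name": "move_arm", "arguments": {"motion": [[0,0,0,0.05,-0.0375,0,0.04],[0,0,0,0.1,-0.0788,0,0.04],[0,0,0,0.15,-0.1188,0,0.04],[0,0,0,0.1813,-0.1438,0,0.04],[0,0,0,0.1944,-0.1525,0,0.04],[0,0,0,0.1944,-0.1525,0.0375,0.04],[0,0,0,0.1944,-0.1525,0.075,0.04],[0,0,0,0.1944,-0.1525,0.1125,0.04]]}}

```text
clock: 9.32
eef_pos: [425.1, 309.7, 110.5]
tcp_rot: [3.141, 0.0, 1.571]
contact_force: [-0.0, -0.2, -2.1]
opening: 0.596
grasp_force: 42.5
```

Converted, 0.031 m is 0.0388, 0.03 m is 0.0375.

{"name": "move_arm", "arguments": {"motion": [[0,0,0,0,0,0.0188,0.04],[0,0,0,0,0,0.03,0.04],[0,0,0,0,0,0.035,0.04],[0,0,0,0,0,0.0375,0.04],[0,0,0,0,0,0.0388,0.04],[0,0,0,0,0,0.0388,0.04]]}}

```text
clock: 10.07
eef_pos: [425.4, 310.5, 81.5]
tcp_rot: [3.141, -0.001, 1.571]
contact_force: [-2.1, -0.8, 6.5]
opening: 0.594
grasp_force: 43.3
```

Converted, -0.15 m is -0.1875, -0.1 m is -0.125.

{"name": "move_arm", "arguments": {"motion": [[0,0,0,0,0,0,0.055],[0,0,0,0,0,0,0.065],[0,0,0,0,0,0,0.085],[0,0,0,0,0,0,0.085],[0,0,0,0,0,0,0.085],[0,0,0,0,0,-0.05,0.085],[0,0,0,0,0,-0.125,0.085],[0,0,0,0,0,-0.1875,0.085]]}}

```text
clock: 11.08
eef_pos: [425.0, 310.0, 232.3]
tcp_rot: [3.141, -0.0, 1.571]
contact_force: [0.6, 0.7, -1.1]
opening: 0.998
grasp_force: 0.0
```

Converted, -0.31 m is -0.3875, -0.28 m is -0.35.

{"name": "move_arm", "arguments": {"motion": [[0,0,0,-0.05,0.0313,0,0.085],[0,0,0,-0.1125,0.075,0,0.085],[0,0,0,-0.175,0.1188,0,0.085],[0,0,0,-0.2375,0.1625,0,0.085],[0,0,0,-0.3,0.2,0,0.085],[0,0,0,-0.35,0.2375,0,0.085],[0,0,0,-0.3875,0.2625,0,0.085],[0,0,0,-0.3875,0.2625,0,0.085]]}}

```text
clock: 12.08
eef_pos: [635.9, -2.2, 229.8]
tcp_rot: [-3.142, 0.0, 1.568]
contact_force: [-0.2, 0.8, 0.0]
opening: 0.995
grasp_force: 0.0
```

```bash
python3 - <<'E'
from m import *
print(sensors.sense()['eef_pos'])
im,d=save('wrist','w1'); save('scene','sc1'); save('side','sd1')
cv2.imwrite('pics/w1b.png',cv2.resize(im[:280,100:450][:,:,::-1],(750,600)))
for fn in ['w1','sc1','sd1']:
    z=load(fn); hsv=cv2.cvtColor(z['im'],cv2.COLOR_RGB2HSV); H,S_,V=[hsv[...,i].astype(int) for i in range(3)]; C=cloud(z)
    for n,m,b in [('green',(abs(H-68)<15)&(S_>120),(590,720,-80,50)),('red',((H<6)|(H>174))&(S_>150),(600,720,40,160))]:
        P=hullfit(fn,m&near(fn,b,9),9); print(fn,n,len(P),P.mean(0),cv2.minEnclosingCircle(P))
    m=(abs(H-27)<8)&(S_>130)&(C[...,0]>600)&(C[...,0]<720)&(C[...,1]>0)&(C[...,1]<80)
    for a,b in [(10,45),(45,80),(60,80)]:
        q=m&(C[...,2]>a)&(C[...,2]<b); print('tape',a,b,q.sum(),cv2.minAreaRect(C[q][:,:2].astype(np.float32)) if q.sum()>4 else '')
for n,b in [('glue',(385,465,270,350)),('primer',(495,575,270,350))]:
    for Q in pts(['sc1','sd1'],b,25,95): print(n,len(Q),fitc(Q,26))
E
```

```text
[635.92414088  -2.15538377 229.82066123]
w1 green 1783 [639.7002   -15.341605] ((639.6016235351562, -15.581851959228516), 33.11021423339844)
w1 red 2326 [650.2837   100.331764] ((650.5578002929688, 99.83808135986328), 33.4481315612793)
tape 10 45 370 ((658.6668701171875, 41.315486907958984), (38.847957611083984, 74.37720489501953), 81.91510009765625)
tape 45 80 1510 ((658.8172607421875, 40.81201934814453), (39.83597946166992, 59.57333755493164), 81.93690490722656)
tape 60 80 1049 ((658.779541015625, 40.80400848388672), (39.73808288574219, 43.43645477294922), 82.13900756835938)
sc1 green 581 [642.8796  -19.25319] ((642.322265625, -17.255571365356445), 32.97560119628906)
sc1 red 630 [653.3169   97.76524] ((652.8668212890625, 98.04737854003906), 32.848331451416016)
tape 10 45 190 ((662.1450805664062, 37.75154495239258), (37.98543167114258, 77.87084197998047), 84.1229476928711)
tape 45 80 391 ((664.4259033203125, 38.84661102294922), (38.98598098754883, 57.974456787109375), 83.04291534423828)
tape 60 80 241 ((663.4591064453125, 38.9645881652832), (38.98598098754883, 46.25682067871094), 83.04291534423828)
sd1 green 244 [639.1602   -19.282375] ((638.9803466796875, -19.046932220458984), 32.0517578125)
sd1 red 76 [635.89075 105.69342] ((643.949951171875, 101.39999389648438), 30.80046844482422)
tape 10 45 193 ((657.4306640625, 34.01477813720703), (37.05139923095703, 76.68229675292969), 77.67491912841797)
tape 45 80 165 ((656.5364990234375, 35.433406829833984), (36.14657974243164, 57.383304595947266), 80.60621643066406)
tape 60 80 89 ((655.106689453125, 35.21099853515625), (36.59734344482422, 43.8378791809082), 75.6542739868164)
glue 450 [426.1 309.5]
glue 170 [424.3 310.4]
primer 473 [535.6 309.8]
primer 325 [533.5 311.2]
```

View pics/w1b.png

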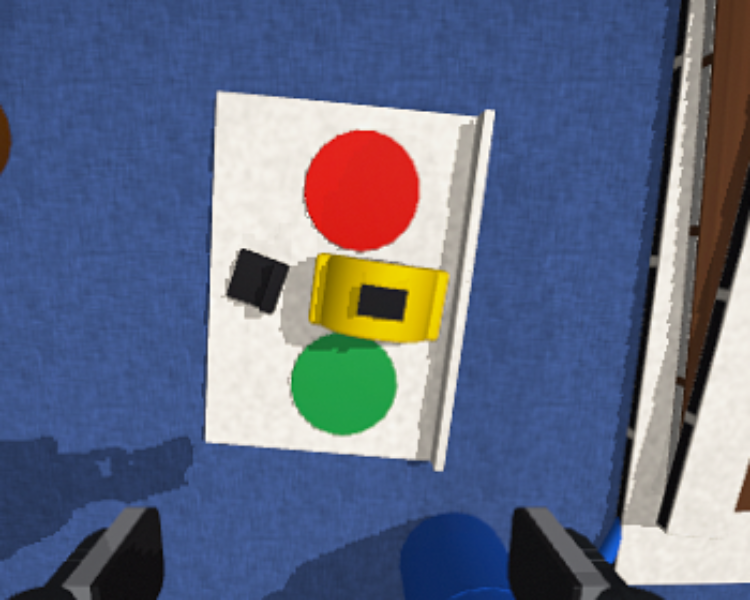

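The view shows both coasters free (red at (362,190), green at (344,384)), with the tape at (380,298) and the block at (257,280) undisturbed. Next I turn the tool and hover over the tape.

Converted, 0.0395 m is 0.0494, 0.03 m is 0.0375, 1.36 rad is 0.8658.

{"name": "move_arm", "arguments": {"motion": [[0,0,0.1082,0.0125,0.0075,0,0.085],[0,0,0.2165,0.025,0.015,0,0.085],[0,0,0.3247,0.0375,0.025,0,0.085],[0,0,0.4329,0.0494,0.0319,0,0.085],[0,0,0.5411,0.0494,0.0319,0,0.085],[0,0,0.6494,0.0494,0.0319,0,0.085],[0,0,0.7576,0.0494,0.0319,0,0.085],[0,0,0.8658,0.0494,0.0319,0,0.085]]}}

```text
clock: 13.22
eef_pos: [659.7, 41.0, 230.4]
tcp_rot: [-3.141, 0.0, 0.207]
contact_force: [0.1, -0.4, -1.1]
opening: 0.997
grasp_force: 0.0
```

Converted, 0.12 m is 0.15, 0.08 m is 0.1, 0.342 rad is 0.2177.

{"name": "move_arm", "arguments": {"motion": [[0,0,0.1082,0,0,0,0.085],[0,0,0.2177,0,0,0.0375,0.085],[0,0,0.2177,0,0,0.1,0.085],[0,0,0.2177,0,0,0.15,0.085],[0,0,0.2177,0,0,0.15,0.085],[0,0,0.2177,0,0,0.15,0.085]]}}

```text
clock: 13.98
eef_pos: [661.2, 40.3, 112.0]
tcp_rot: [-3.141, -0.002, -0.13]
contact_force: [1.0, -0.3, 0.2]
opening: 0.993
grasp_force: 0.0
```

```bash
python3 - <<'E'
from m import *
print(sensors.sense()['eef_pos'],sensors.sense()['tcp_rot'])
im,d=save('wrist','w2')
cv2.imwrite('pics/w2b.png',cv2.resize(im[:,:,::-1],(800,600)))
save('scene','sc2'); print(camera_params('wrist')['world_from_camera'].round(2).tolist())
E
```

```text
[661.18282843  40.29452717 111.96287186] [-3.14122224e+00 -1.62248563e-03 -1.30304024e-01]
[[-0.13, -0.96, -0.27, 728.91], [-0.99, 0.12, 0.04, 31.86], [-0.0, 0.27, -0.96, 256.17], [0.0, 0.0, 0.0, 1.0]]
```

View pics/w2b.png

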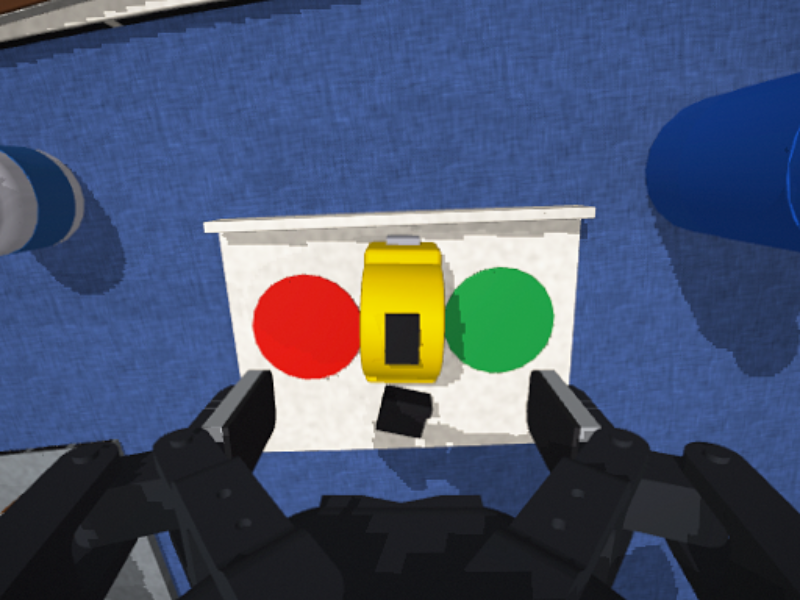

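The tape (403,312) is centred between the fingers and aligned with them, and the block (405,412) is clear. I'll check the tape's position along x and then grip it.

```bash
python3 - <<'E'
from m import *
fn='w2'
z=load(fn); hsv=cv2.cvtColor(z['im'],cv2.COLOR_RGB2HSV); H,S_,V=[hsv[...,i].astype(int) for i in range(3)]; C=cloud(z)
for n,m,b in [('green',(abs(H-68)<15)&(S_>120),(590,720,-80,50)),('red',((H<6)|(H>174))&(S_>150),(600,720,40,160))]:
    P=hullfit(fn,m&near(fn,b,9),9); print(fn,n,len(P),cv2.minEnclosingCircle(P))
m=(abs(H-27)<8)&(S_>130)&(C[...,0]>600)&(C[...,0]<720)&(C[...,1]>0)&(C[...,1]<80)
for a,b in [(10,45),(45,80),(60,80)]:
    q=m&(C[...,2]>a)&(C[...,2]<b); print('tape',a,b,q.sum(),cv2.minAreaRect(C[q][:,:2].astype(np.float32)), C[q][:,2].max())
E
```

```text
w2 green 3657 ((640.0228271484375, -15.550360679626465), 33.468265533447266)
w2 red 3605 ((650.6734619140625, 99.65364837646484), 33.48200607299805)
tape 10 45 840 ((659.4268798828125, 40.56083679199219), (39.228084564208984, 73.66495513916016), 82.1284408569336) 44.98428065842336
tape 45 80 3066 ((660.7291259765625, 40.569183349609375), (39.604862213134766, 55.94739532470703), 82.15096282958984) 71.88323258903594
tape 60 80 2127 ((659.48193359375, 40.741432189941406), (39.60205841064453, 44.681827545166016), 82.55045318603516) 71.88323258903594
```

Converted, 0.09 m is 0.1125, -0.001 m is -0.0013.

{"name": "move_arm", "arguments": {"motion": [[0,0,0,-0.0013,-0.0013,0.0375,0.085],[0,0,0,-0.0013,-0.0013,0.075,0.085],[0,0,0,-0.0013,-0.0013,0.1,0.085],[0,0,0,-0.0013,-0.0013,0.1125,0.085],[0,0,0,-0.0013,-0.0013,0.1125,0.07],[0,0,0,-0.0013,-0.0013,0.1125,0.055],[0,0,0,-0.0013,-0.0013,0.1125,0.045],[0,0,0,-0.0013,-0.0013,0.1125,0.03]], "grip_force": 40}}

```text
clock: 15.08
eef_pos: [660.3, 40.7, 21.2]
tcp_rot: [-3.141, -0.001, -0.131]
contact_force: [-0.1, 0.0, 4.1]
opening: 0.462
grasp_force: 41.2
```

Converted, -0.19 m is -0.2375, -0.15 m is -0.1875.

{"name": "move_arm", "arguments": {"motion": [[0,0,0,0,0,0,0.03],[0,0,0,0,0,0,0.03],[0,0,0,0,0,0,0.03],[0,0,0,0,0,-0.0125,0.03],[0,0,0,0,0,-0.05,0.03],[0,0,0,0,0,-0.1125,0.03],[0,0,0,0,0,-0.1875,0.03],[0,0,0,0,0,-0.2375,0.03]], "grip_force": 40}}

```text
clock: 16.08
eef_pos: [660.1, 40.6, 213.7]
tcp_rot: [-3.141, -0.002, -0.131]
contact_force: [0.3, 0.1, -1.4]
opening: 0.461
grasp_force: 40.7
```

Converted, 0.37 m is 0.4625, 0.325 m is 0.4063, -0.49 rad is -0.3119.

{"name": "move_arm", "arguments": {"motion": [[0,0,-0.0382,-0.0188,0.0375,0,0.03],[0,0,-0.0764,-0.05,0.0938,0,0.03],[0,0,-0.1146,-0.0813,0.1563,0,0.03],[0,0,-0.1528,-0.115,0.2188,0,0.03],[0,0,-0.191,-0.15,0.2813,0,0.03],[0,0,-0.2292,-0.1813,0.3438,0,0.03],[0,0,-0.2737,-0.215,0.4063,0,0.03],[0,0,-0.3119,-0.2438,0.4625,0,0.03]]}}

```text
clock: 17.08
eef_pos: [416.3, -301.9, 210.7]
tcp_rot: [3.141, 0.0, 0.361]
contact_force: [-0.4, -0.2, -1.4]
opening: 0.464
grasp_force: 40.8
```

{"name": "move_arm", "arguments": {"motion": [[0,0,0,0,0,0,0.03],[0,0,0,0,0,0,0.03],[0,0,0,0,0,0,0.03]]}}

```text
clock: 17.45
eef_pos: [418.4, -299.8, 210.3]
tcp_rot: [-3.141, -0.0, 0.36]
contact_force: [0.5, 0.8, -1.4]
opening: 0.463
grasp_force: 40.9
```

```bash
python3 - <<'E'
from m import *
print(sensors.sense()['eef_pos'],sensors.sense()['tcp_rot'])
im,d=save('wrist','w3')
cv2.imwrite('pics/w3b.png',cv2.resize(im[:,:,::-1],(800,600)))
E
```

```text
[ 418.39336968 -299.81420437  210.31916542] [-3.14132973e+00 -9.03465389e-05  3.59714408e-01]
```

View pics/w3b.png

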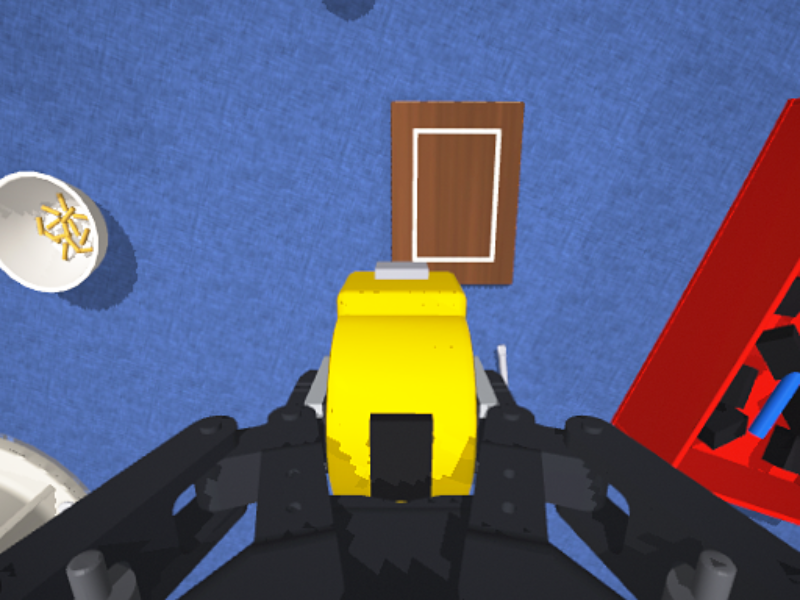

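The outline is fully visible, with corners near (413,129), (501,130), (495,262) and (412,261). The tape is held straight.

```bash
python3 - <<'E'
from m import *
z=load('w3');hsv=cv2.cvtColor(z['im'],cv2.COLOR_RGB2HSV)
m=np.zeros((384,512),bool); m[78:172,258:326]=(hsv[78:172,258:326,1]<80)&(hsv[78:172,258:326,2]>150)
P=hullfit('w3',m,8); (c,s,a)=cv2.minAreaRect(P); print(c,s,a)
m[:]=0;m[60:183,248:340]=(hsv[60:183,248:340,0]<20);r=hullfit('w3',m,8);print('panel',cv2.minAreaRect(r))
p=np.array([onz(z,u*.64,v*.64,8)[:2] for u,v in [(413,129),(501,130),(495,262),(412,261)]]);print(p,p.mean(0))
c=np.array(c); q=[666,0]
T=c-np.array([659.4+.9914*(-195)-.1306*370-0,40.6-.1306*-195-.9914*370]); print('cmd->target world',T)
e=sensors.sense()['eef_pos'][:2]; print('meas->target',c-e)
y=.359; print('tool shift',T@[np.cos(y),np.sin(y)],T@[np.sin(y),-np.cos(y)])
E
```

```text
(482.011474609375, -316.5826721191406) (107.30950927734375, 73.81137084960938) 20.465232849121094
panel ((485.2622375488281, -316.841064453125), (139.14691162109375, 102.0643539428711), 20.444236755371094)
[[ 520.8 -270.2]
 [ 543.8 -332.7]
 [ 449.4 -369.5]
 [ 426.2 -305.7]] [ 485.05  -319.525]
cmd->target world [ 64.25647461 -15.83167212]
meas->target [ 63.5278509  -16.78391601]
tool shift 54.59776575598883 37.39813291820066
```

Converted, 0.155 m is 0.1938, 0.14 m is 0.175.

{"name": "move_arm", "arguments": {"motion": [[0,0,0,0.025,0.0188,0,0.03],[0,0,0,0.0563,0.0413,0,0.03],[0,0,0,0.0708,0.0525,0,0.03],[0,0,0,0.0708,0.0525,0.0375,0.03],[0,0,0,0.0708,0.0525,0.0875,0.03],[0,0,0,0.0708,0.0525,0.1375,0.03],[0,0,0,0.0708,0.0525,0.175,0.03],[0,0,0,0.0708,0.0525,0.1938,0.03]]}}

```text
clock: 18.5
eef_pos: [484.8, -319.1, 53.6]
tcp_rot: [-3.139, 0.002, 0.36]
contact_force: [-0.7, -0.3, -1.4]
opening: 0.464
grasp_force: 41.0
```

Converted, 0.033 m is 0.0413, 0.031 m is 0.0388.

{"name": "move_arm", "arguments": {"motion": [[0,0,0,0,0,0.0125,0.03],[0,0,0,0,0,0.025,0.03],[0,0,0,0,0,0.0338,0.03],[0,0,0,0,0,0.0388,0.03],[0,0,0,0,0,0.0413,0.03],[0,0,0,0,0,0.0413,0.03]]}}

```text
clock: 19.25
eef_pos: [485.7, -320.2, 23.2]
tcp_rot: [3.142, -0.0, 0.359]
contact_force: [-2.7, 1.8, 6.4]
opening: 0.463
grasp_force: 41.8
```

```bash
python3 - <<'E'
from m import *
a,_=save('scene','sc4'); b,_=save('side','sd4'); c,_=save('wrist','w4')
f=lambda im:cv2.resize(im[:,:,::-1],(400,300),interpolation=cv2.INTER_CUBIC)
cv2.imwrite('pics/m4.png',np.vstack([np.hstack([f(a[130:220,80:200]),f(b[230:335,210:350])]),np.hstack([f(c),f(c[100:250,150:350])])]))
E
```

```text
(no output)
```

View pics/m4.png

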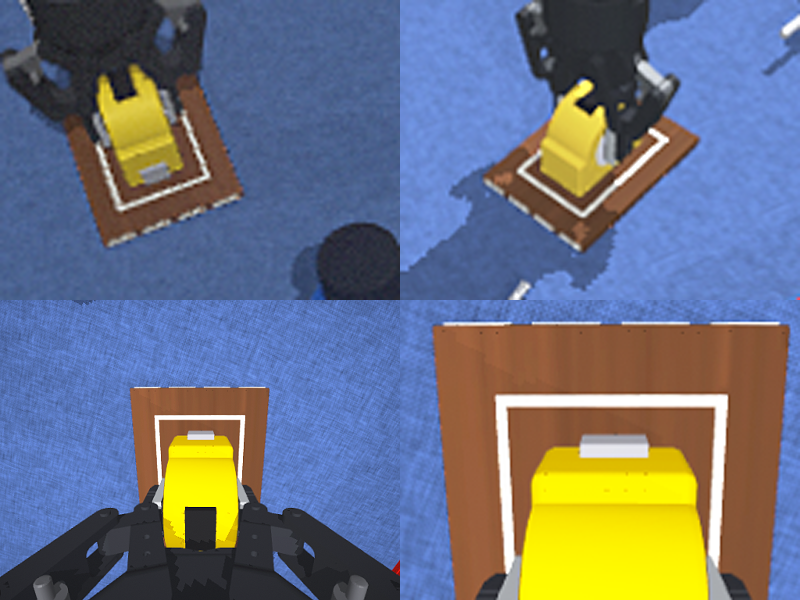

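The tape stands within the outline and looks aligned and centred. Release, back off and check.

Converted, -0.14 m is -0.175, -0.09 m is -0.1125.

{"name": "move_arm", "arguments": {"motion": [[0,0,0,0,0,0,0.045],[0,0,0,0,0,0,0.06],[0,0,0,0,0,0,0.085],[0,0,0,0,0,0,0.085],[0,0,0,0,0,0,0.085],[0,0,0,0,0,-0.05,0.085],[0,0,0,0,0,-0.1125,0.085],[0,0,0,-0.025,0,-0.175,0.085]]}}

```text
clock: 20.4
eef_pos: [467.5, -327.0, 163.7]
tcp_rot: [3.141, -0.0, 0.36]
contact_force: [0.1, -0.6, -0.3]
opening: 0.999
grasp_force: 0.0
```

Converted, -0.07 m is -0.0875, -0.05 m is -0.0625.

{"name": "move_arm", "arguments": {"motion": [[0,0,0,-0.0375,0,-0.0625,0.085],[0,0,0,-0.0625,0,-0.0875,0.085],[0,0,0,-0.0625,0,-0.0875,0.085],[0,0,0,-0.0625,0,-0.0875,0.085]]}}

```text
clock: 20.9
eef_pos: [419.9, -344.2, 230.8]
tcp_rot: [-3.14, 0.001, 0.358]
contact_force: [0.1, 0.3, -0.6]
opening: 0.997
grasp_force: 0.0
```

```bash
python3 - <<'E'
from m import *
print(sensors.sense()['eef_pos'])
c,_=save('wrist','w5'); save('scene','sc5')
cv2.imwrite('pics/w5b.png',cv2.resize(c[60:300,120:400][:,:,::-1],(700,600),interpolation=cv2.INTER_CUBIC))
E
```

```text
[ 419.85496087 -344.19635464  230.81847148]
```

View pics/w5b.png

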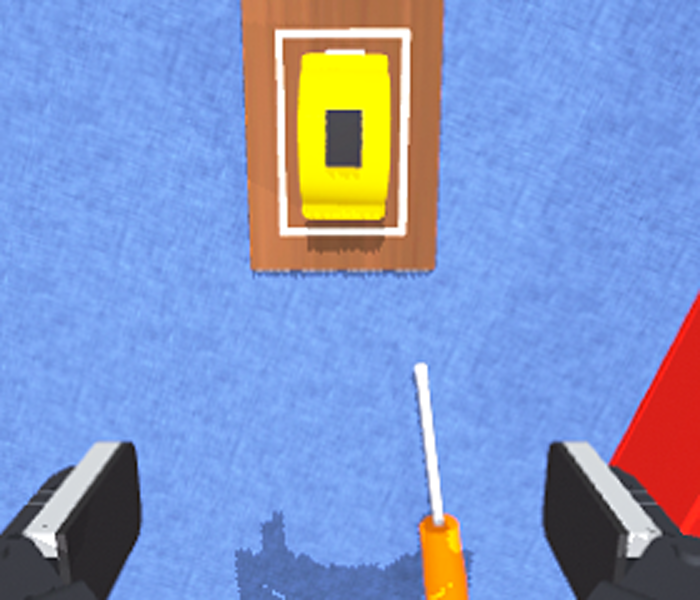

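The tape stands inside the outline (inner corners near (283,37), (404,37), (400,229), (287,229)), with its ends at about v=53 and v=218. I'll put numbers on that.

```bash
python3 - <<'E'
from m import *
z=load('w5'); f=lambda u,v,h:onz(z,120+u/2.5-.3,60+v/2.5-.3,h)[:2]
o=np.array([f(u,v,8) for u,v in [(279,34),(408,34),(404,233),(283,233)]]); c=o.mean(0); print('outline',o.tolist(),c)
d=(o[0]+o[1]-o[2]-o[3]); d/=np.hypot(*d); n=np.array([d[1],-d[0]]); print('yaw',np.degrees(np.arctan2(d[1],d[0])))
for fn in ['w5','sc5']:
    y=load(fn);C=cloud(y);hsv=cv2.cvtColor(y['im'],cv2.COLOR_RGB2HSV);H=hsv[...,0].astype(int)
    m=(abs(H-27)<8)&(hsv[...,1]>130)&(np.abs(C[...,0]-485)<70)&(np.abs(C[...,1]+319)<60)&(C[...,2]>12)
    for a,b in [(12,80),(12,45),(50,80)]:
        P=C[m&(C[...,2]>a)&(C[...,2]<b)][:,:2]-c; print(fn,a,b,len(P),'len ext',(P@d).min(),(P@d).max(),'wid',(P@n).min(),(P@n).max(),cv2.minAreaRect((P+c).astype(np.float32))[2])
E
```

```text
outline [[520.0, -271.9], [542.5, -331.8], [450.1, -366.8], [427.5, -306.5]] [ 485.025 -319.25 ]
yaw 20.627325477227334
w5 12 80 2020 len ext -38.14786639226149 36.83423432215447 wid -19.85741955435838 20.392456591486585 20.15188980102539
w5 12 45 408 len ext -38.14786639226149 36.83423432215447 wid -19.615373971136638 20.392456591486585 20.020008087158203
w5 50 80 1592 len ext -30.011085302898184 28.318050941537216 wid -19.85741955435838 20.186011529730788 20.49502182006836
sc5 12 80 506 len ext -50.06839959790302 41.58654217677077 wid -18.700073080402642 24.366652660089443 19.431812286376953
sc5 12 45 167 len ext -50.06839959790302 41.58654217677077 wid -18.700073080402642 24.366652660089443 19.431812286376953
sc5 50 80 302 len ext -17.167650806059406 33.586950124365366 wid -17.61564309645338 22.025836463119173 19.792165756225586
```

The tape is centred within 1 mm and 0.5°. Now back for the glue.

Converted, 0.308 m is 0.385, 0.278 m is 0.3475, -1.212 rad is -0.7716.

{"name": "move_arm", "arguments": {"motion": [[0,0,-0.0955,0.0313,-0.025,0,0.085],[0,0,-0.191,0.0788,-0.065,0,0.085],[0,0,-0.2865,0.1313,-0.1075,0,0.085],[0,0,-0.382,0.185,-0.1513,0,0.085],[0,0,-0.4775,0.24,-0.1963,0,0.085],[0,0,-0.573,0.295,-0.2413,0,0.085],[0,0,-0.6748,0.3475,-0.285,0,0.085],[0,0,-0.7716,0.385,-0.3156,0,0.085]]}}

```text
clock: 22.0
eef_pos: [620.5, 2.8, 230.5]
tcp_rot: [-3.139, -0.0, 1.578]
contact_force: [0.2, -1.0, 0.2]
opening: 0.996
grasp_force: 0.0
```

{"name": "move_arm", "arguments": {"motion": [[0,0,0,0,0,0,0.085],[0,0,0,0,0,0,0.085]]}}

```text
clock: 22.25
eef_pos: [619.2, -0.0, 230.9]
tcp_rot: [-3.139, 0.0, 1.57]
contact_force: [-0.5, -1.1, -1.0]
opening: 0.992
grasp_force: 0.0
```

```bash
python3 - <<'E'
from m import *
print(sensors.sense()['eef_pos'],sensors.sense()['tcp_rot'])
save('wrist','w6');save('scene','sc6');save('side','sd6')
fn='w6'
z=load(fn); hsv=cv2.cvtColor(z['im'],cv2.COLOR_RGB2HSV); H,S_,V=[hsv[...,i].astype(int) for i in range(3)]
for n,m,b in [('green',(abs(H-68)<15)&(S_>120),(590,720,-80,50)),('red',((H<6)|(H>174))&(S_>150),(600,720,40,160))]:
    P=hullfit(fn,m&near(fn,b,9),9); print(fn,n,len(P),cv2.minEnclosingCircle(P))
for n,b in [('glue',(385,465,270,350)),('primer',(495,575,270,350))]:
    for Q in pts(['sc6','sd6'],b,25,95): print(n,len(Q),fitc(Q,26))
E
```

```text
[ 6.19202492e+02 -1.61983953e-03  2.30923844e+02] [-3.13925105e+00  2.68446648e-04  1.57020441e+00]
w6 green 1789 ((639.5877075195312, -15.30569839477539), 33.10526657104492)
w6 red 2301 ((650.5352783203125, 99.6672134399414), 33.342044830322266)
glue 452 [426.1 309.6]
glue 166 [424.5 310.3]
primer 469 [535.5 309.7]
primer 315 [533.8 311.4]
```

Converted, 0.31 m is 0.3875, 0.27 m is 0.3375.

{"name": "move_arm", "arguments": {"motion": [[0,0,0,0.0375,-0.0238,0,0.085],[0,0,0,0.0938,-0.0588,0,0.085],[0,0,0,0.1563,-0.0988,0,0.085],[0,0,0,0.2188,-0.1375,0,0.085],[0,0,0,0.2813,-0.1775,0,0.085],[0,0,0,0.3375,-0.2125,0,0.085],[0,0,0,0.3875,-0.2431,0,0.085],[0,0,0,0.3875,-0.2431,0,0.085]]}}

```text
clock: 23.4
eef_pos: [424.0, 311.3, 232.5]
tcp_rot: [-3.142, -0.001, 1.573]
contact_force: [-0.5, 0.2, -0.5]
opening: 0.995
grasp_force: 0.0
```

Converted, 0.15 m is 0.1875, 0.14 m is 0.175.

{"name": "move_arm", "arguments": {"motion": [[0,0,0,0,0,0.0375,0.085],[0,0,0,0,0,0.0875,0.085],[0,0,0,0,0,0.1375,0.085],[0,0,0,0,0,0.175,0.085],[0,0,0,0,0,0.1875,0.085],[0,0,0,0,0,0.1875,0.085]]}}

```text
clock: 24.15
eef_pos: [425.7, 309.1, 82.3]
tcp_rot: [-3.141, 0.0, 1.57]
contact_force: [1.1, -0.0, 0.1]
opening: 0.997
grasp_force: 0.0
```

{"name": "move_arm", "arguments": {"motion": [[0,0,0,0,0,0,0.07],[0,0,0,0,0,0,0.055],[0,0,0,0,0,0,0.04],[0,0,0,0,0,0,0.04],[0,0,0,0,0,0,0.04],[0,0,0,0,0,0,0.04]]}}

```text
clock: 24.9
eef_pos: [425.8, 310.4, 83.5]
tcp_rot: [3.14, -0.001, 1.571]
contact_force: [-2.5, -1.0, 6.2]
opening: 0.595
grasp_force: 40.4
```

Converted, -0.15 m is -0.1875, -0.11 m is -0.1375.

{"name": "move_arm", "arguments": {"motion": [[0,0,0,0,0,-0.025,0.04],[0,0,0,0,0,-0.075,0.04],[0,0,0,0,0,-0.1375,0.04],[0,0,0,0,0,-0.1875,0.04],[0,0,0,-0.025,0.0163,-0.1875,0.04],[0,0,0,-0.075,0.0488,-0.1875,0.04],[0,0,0,-0.1313,0.0863,-0.1875,0.04],[0,0,0,-0.1875,0.1238,-0.1875,0.04]]}}

```text
clock: 25.9
eef_pos: [524.9, 158.6, 232.7]
tcp_rot: [3.141, -0.0, 1.572]
contact_force: [1.0, 1.5, -1.8]
opening: 0.592
grasp_force: 42.8
```

{"name": "move_arm", "arguments": {"motion": [[0,0,0,-0.0563,0.0363,0,0.04],[0,0,0,-0.1125,0.0738,0,0.04],[0,0,0,-0.1625,0.1063,0,0.04],[0,0,0,-0.2,0.1313,0,0.04],[0,0,0,-0.2193,0.144,0,0.04],[0,0,0,-0.2193,0.144,0.0375,0.04],[0,0,0,-0.2193,0.144,0.0875,0.04],[0,0,0,-0.2193,0.144,0.1375,0.04]]}}

```text
clock: 26.9
eef_pos: [639.3, -14.9, 121.6]
tcp_rot: [3.141, -0.0, 1.571]
contact_force: [0.2, -0.2, -1.0]
opening: 0.592
grasp_force: 42.8
```

Converted, 0.036 m is 0.045, 0.034 m is 0.0425.

{"name": "move_arm", "arguments": {"motion": [[0,0,0,0,0,0.025,0.04],[0,0,0,0,0,0.0375,0.04],[0,0,0,0,0,0.0425,0.04],[0,0,0,0,0,0.045,0.04],[0,0,0,0,0,0.045,0.04]]}}

```text
clock: 27.52
eef_pos: [640.1, -15.6, 87.1]
tcp_rot: [3.14, 0.0, 1.571]
contact_force: [-0.0, 0.7, -2.2]
opening: 0.591
grasp_force: 42.8
```

Converted, 0.0035 m is 0.0044, 0.003 m is 0.0038.

{"name": "move_arm", "arguments": {"motion": [[0,0,0,0,0,0.0013,0.04],[0,0,0,0,0,0.0025,0.04],[0,0,0,0,0,0.0038,0.04],[0,0,0,0,0,0.0044,0.04],[0,0,0,0,0,0.0044,0.04]]}}

```text
clock: 28.15
eef_pos: [639.8, -15.6, 84.6]
tcp_rot: [3.141, 0.0, 1.571]
contact_force: [-5.5, -0.0, 14.0]
opening: 0.595
grasp_force: 44.3
```

Contact. Release and go up, then look.

Converted, -0.15 m is -0.1875, -0.1 m is -0.125.

{"name": "move_arm", "arguments": {"motion": [[0,0,0,0,0,0,0.055],[0,0,0,0,0,0,0.065],[0,0,0,0,0,0,0.085],[0,0,0,0,0,0,0.085],[0,0,0,0,0,0,0.085],[0,0,0,0,0,-0.05,0.085],[0,0,0,0,0,-0.125,0.085],[0,0,0,0,0,-0.1875,0.085]]}}

```text
clock: 29.15
eef_pos: [639.7, -15.6, 234.9]
tcp_rot: [3.141, 0.0, 1.571]
contact_force: [0.7, 1.7, 0.3]
opening: 0.997
grasp_force: 0.0
```

Converted, 0.3257 m is 0.4071, 0.31 m is 0.3875.

{"name": "move_arm", "arguments": {"motion": [[0,0,0,0.0375,-0.0125,0,0.085],[0,0,0,0.1,-0.0313,0,0.085],[0,0,0,0.1625,-0.0513,0,0.085],[0,0,0,0.225,-0.0713,0,0.085],[0,0,0,0.2875,-0.0913,0,0.085],[0,0,0,0.35,-0.1125,0,0.085],[0,0,0,0.3875,-0.125,0,0.085],[0,0,0,0.4071,-0.1313,0,0.085]]}}

```text
clock: 30.15
eef_pos: [533.9, 311.6, 232.7]
tcp_rot: [-3.142, -0.0, 1.572]
contact_force: [-0.4, -0.4, 0.4]
opening: 0.994
grasp_force: 0.0
```

Converted, 0.151 m is 0.1888, 0.14 m is 0.175.

{"name": "move_arm", "arguments": {"motion": [[0,0,0,0,0,0,0.085],[0,0,0,0,0,0.0375,0.085],[0,0,0,0,0,0.0875,0.085],[0,0,0,0,0,0.1375,0.085],[0,0,0,0,0,0.175,0.085],[0,0,0,0,0,0.1888,0.085],[0,0,0,0,0,0.1888,0.085]]}}

```text
clock: 31.02
eef_pos: [534.8, 309.3, 81.6]
tcp_rot: [-3.141, 0.001, 1.57]
contact_force: [1.4, -0.1, -0.2]
opening: 0.997
grasp_force: 0.0
```

```bash
python3 - <<'E'
from m import *
s=sensors.sense();print(s['eef_pos'])
a,_=save('scene','sc7');b,_=save('side','sd7')
f=lambda im:cv2.resize(im[:,:,::-1],(400,480),interpolation=cv2.INTER_CUBIC)
cv2.imwrite('pics/m7.png',np.hstack([f(a[160:260,225:345][:, :84]),f(b[120:220,210:310])]))
for Q in pts(['sc7','sd7'],(600,680,-60,20),25,95): print('glue',len(Q),fitc(Q,26))
for Q in pts(['sc7','sd7'],(495,575,270,350),25,75): print('primer',len(Q),fitc(Q,26))
E
```

```text
[534.82512227 309.29640193  81.62951368]
glue 439 [639.9 -16.5]
glue 398 [637.9 -14.4]
primer 292 [536. 310.]
primer 228 [533.6 311.2]
```

View pics/m7.png

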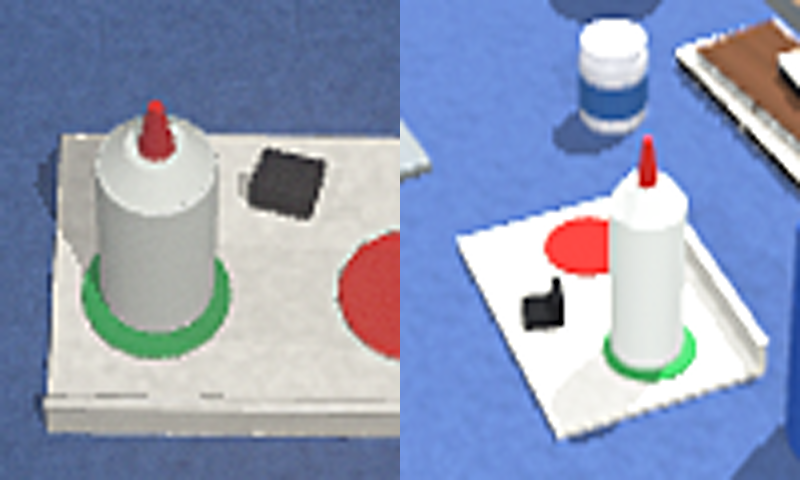

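The glue stands upright within the green ring in both views, and the block hasn't moved. I'll check its centring with the wrist camera later. Now the primer.

{"name": "move_arm", "arguments": {"motion": [[0,0,0,0,0,0,0.07],[0,0,0,0,0,0,0.055],[0,0,0,0,0,0,0.04],[0,0,0,0,0,0,0.04],[0,0,0,0,0,0,0.04],[0,0,0,0,0,0,0.04]]}}

```text
clock: 31.88
eef_pos: [534.9, 310.5, 82.8]
tcp_rot: [3.141, -0.001, 1.571]
contact_force: [-2.2, -1.4, 6.6]
opening: 0.598
grasp_force: 41.0
```

Converted, -0.12 m is -0.15, -0.09 m is -0.1125.

{"name": "move_arm", "arguments": {"motion": [[0,0,0,0,0,-0.025,0.04],[0,0,0,0,0,-0.0625,0.04],[0,0,0,0,0,-0.1,0.04],[0,0,0,-0.025,0.0125,-0.1,0.04],[0,0,0,-0.0625,0.035,-0.1,0.04],[0,0,0,-0.1125,0.0625,-0.1,0.04],[0,0,0,-0.15,0.0838,-0.1,0.04],[0,0,0,-0.15,0.0838,-0.1,0.04]]}}

```text
clock: 32.88
eef_pos: [602.2, 186.8, 161.0]
tcp_rot: [-3.141, 0.001, 1.568]
contact_force: [-0.5, 0.2, -3.7]
opening: 0.598
grasp_force: 43.1
```

```bash
python3 - <<'E'
from m import *
s=sensors.sense();print(s['eef_pos'],s['tcp_rot'])
a,_=save('wrist','w8')
z=load('w8'); hsv=cv2.cvtColor(z['im'],cv2.COLOR_RGB2HSV); H,S_,V=[hsv[...,i].astype(int) for i in range(3)]
P=hullfit('w8',((H<6)|(H>174))&(S_>150)&near('w8',(600,720,40,160),9),9); print(len(P),cv2.minEnclosingCircle(P))
E
```

```text
[602.18226948 186.80831328 161.01239904] [-3.14062070e+00  1.14937353e-03  1.56771264e+00]
25 ((657.0196533203125, 130.2439422607422), 5.210203170776367)
```

{"name": "move_arm", "arguments": {"motion": [[0,0,0,-0.05,0.0263,0,0.04],[0,0,0,-0.0938,0.05,0,0.04],[0,0,0,-0.1133,0.0611,0,0.04],[0,0,0,-0.1133,0.0611,0.025,0.04],[0,0,0,-0.1133,0.0611,0.0563,0.04],[0,0,0,-0.1133,0.0611,0.0775,0.04],[0,0,0,-0.1133,0.0611,0.09,0.04],[0,0,0,-0.1133,0.0611,0.0938,0.04]]}}

```text
clock: 33.92
eef_pos: [650.0, 100.0, 86.0]
tcp_rot: [-3.141, 0.0, 1.571]
contact_force: [-0.1, 0.2, -3.0]
opening: 0.592
grasp_force: 43.1
```

Converted, 0.004 m is 0.005, 0.003 m is 0.0038.

{"name": "move_arm", "arguments": {"motion": [[0,0,0,0,0,0.0013,0.04],[0,0,0,0,0,0.0025,0.04],[0,0,0,0,0,0.0038,0.04],[0,0,0,0,0,0.005,0.04],[0,0,0,0,0,0.005,0.04]]}}

```text
clock: 34.55
eef_pos: [650.7, 99.5, 83.9]
tcp_rot: [3.141, -0.0, 1.571]
contact_force: [-2.8, -1.0, 4.9]
opening: 0.596
grasp_force: 43.8
```

{"name": "move_arm", "arguments": {"motion": [[0,0,0,0,0,0,0.055],[0,0,0,0,0,0,0.065],[0,0,0,0,0,0,0.085],[0,0,0,0,0,0,0.085],[0,0,0,0,0,0,0.085],[0,0,0,0,0,-0.05,0.085],[0,0,0,0,0,-0.125,0.085],[0,0,0,0,0,-0.2,0.085]]}}

```text
clock: 35.55
eef_pos: [650.1, 99.5, 244.2]
tcp_rot: [-3.141, 0.0, 1.571]
contact_force: [0.7, -0.6, 0.7]
opening: 0.991
grasp_force: 0.0
```

Converted, -0.15 m is -0.1875, -0.13 m is -0.1625.

{"name": "move_arm", "arguments": {"motion": [[0,0,0,-0.0375,-0.025,-0.025,0.085],[0,0,0,-0.1,-0.075,-0.025,0.085],[0,0,0,-0.125,-0.125,-0.025,0.085],[0,0,0,-0.125,-0.1625,-0.025,0.085],[0,0,0,-0.125,-0.1875,-0.025,0.085],[0,0,0,-0.125,-0.1875,-0.025,0.085],[0,0,0,-0.125,-0.1875,-0.025,0.085],[0,0,0,-0.125,-0.1875,-0.025,0.085]]}}

```text
clock: 36.55
eef_pos: [501.3, -0.4, 262.8]
tcp_rot: [3.141, 0.0, 1.571]
contact_force: [0.2, -0.5, -0.8]
opening: 0.993
grasp_force: 0.0
```

```bash
python3 - <<'E'
from m import *
s=sensors.sense();print(s['eef_pos'],s['clock'])
w,_=save('wrist','w9');a,_=save('scene','sc9');b,_=save('side','sd9')
f=lambda im:cv2.resize(im[:,:,::-1],(400,300),interpolation=cv2.INTER_CUBIC)
cv2.imwrite('pics/m9.png',np.vstack([np.hstack([f(w),f(w[40:220,220:460])]),np.hstack([f(a[150:260,210:357]),f(b[110:220,190:337])])]))
for n,b in [('glue',(600,680,-60,20)),('primer',(610,690,60,140))]:
  for Q in pts(['sc9','sd9','w9'],b,25,95): print(n,len(Q),fitc(Q,26) if len(Q)>20 else '')
for fn in ['w9','sc9','sd9']:
    z=load(fn); hsv=cv2.cvtColor(z['im'],cv2.COLOR_RGB2HSV); H,S_,V=[hsv[...,i].astype(int) for i in range(3)]
    for n,m,b in [('green',(abs(H-68)<15)&(S_>120),(590,720,-80,50)),('red',((H<6)|(H>174))&(S_>150),(600,720,60,160))]:
        P=hullfit(fn,m&near(fn,b,9),9); h=cv2.convexHull(P)[:,0]; print(fn,n,len(P),cv2.minEnclosingCircle(P))
E
```

```text
[ 5.01269482e+02 -3.81309752e-01  2.62757777e+02] 36.55
glue 441 [639.8 -16.3]
glue 397 [638.  -14.1]
glue 747 [638.1 -15. ]
primer 450 [652.1  99. ]
primer 338 [649.4 100.7]
primer 880 [649.6 100.7]
w9 green 313 ((639.39990234375, -14.969025611877441), 32.87994384765625)
w9 red 456 ((649.6334228515625, 99.72610473632812), 33.049278259277344)
sc9 green 185 ((642.63818359375, -17.378250122070312), 32.838279724121094)
sc9 red 183 ((653.2740478515625, 97.70393371582031), 32.59617233276367)
sd9 green 62 ((638.8151245117188, -19.142972946166992), 32.00242614746094)
sd9 red 43 ((638.5999755859375, 91.69999694824219), 28.32411766052246)
```

View pics/m9.png

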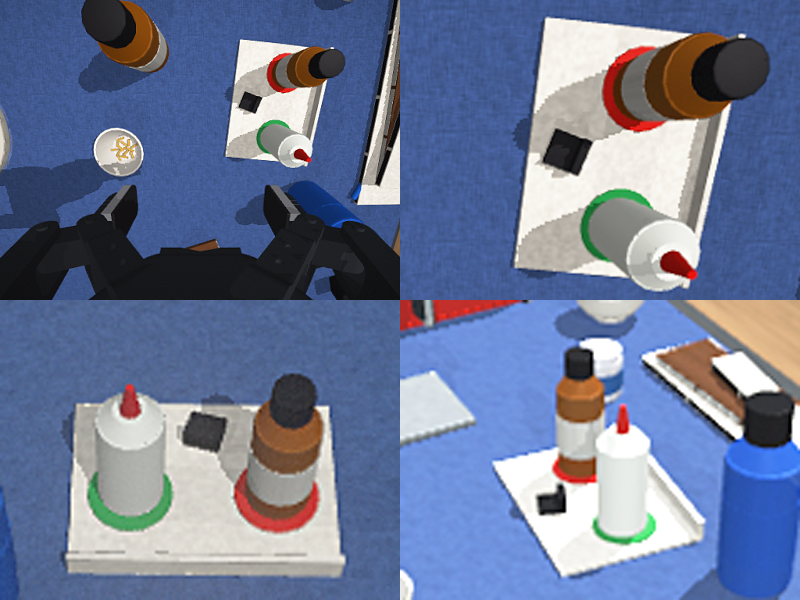

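Both bottles stand upright on their own coasters: glue on green at (615,240), primer on red at (640,95). They are within about 2 mm of centre, and the block, tin and bowl are untouched. Handing in.

```bash
python3 -c "
from rig import order; print(order.sign_off())"
```

```text
the job is handed in; nothing more can be done
None
```

The job is done and handed in: the tape measure stands centred in the white outline on the brown panel, and both bottles are back upright on their own coasters (glue on green, primer on red), each within about 3 mm of centre.

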